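# Clear the pastry mat: shut the drawer, roll the pin back to the line

### The arm

A 6-joint arm with a two-finger parallel gripper is mounted at the origin on the work surface. World frame = base frame: x ahead of the robot, y to its left, z up, the work surface at z = 0. Lengths are in m, angles in rad, forces in N, time in s.
With the tool pointing down it reaches from about 0.3 to 0.875 m from the base axis. Payload 6.4 kg.
Tool frame: the origin (TCP) lies between the finger pads, 19 mm behind the fingertips; this is the grasp point; z points along the fingers, y is the line along which they close (so a half turn about z gives the same grasp; the last joint's range is limited). The gripper opens to 85 mm and grips with 20 to 120 N. Pads are 22 mm wide; open, the fingers measure 114 mm over their backs; the gripper's body (76 mm by 85 mm) begins 54 mm behind the grasp point. The pads swing forward as they close: fully open they stand 13 mm farther back than shut.
Start: joints at [1.132, 0.181, 1.607, -0, 1.354, -0.206], TCP at [0.133, 0.56, 0.25] pointing down, gripper open.
Joint ranges: [-2.99, 2.99], [-0.89, 2.07], [0.3, 2.58], [-1.14, 4.28], [0, 2.63], [-3.12, 3.12]. Speed limits (rad/s): [2.57, 2.57, 3.01, 3.14, 3.14, 3.14].

### API

Orientations are given as a unit quaternion [w, x, y, z].
In Python, from bench import ctrl gives the robot as it stands. The module is installed in compiled form; this text tells all that it offers.
- The arm moves only by the tool servo_tool, never from a script. Its argument "commands" is a list of rows, each a list of 3 entries, a list of its own where there are three numbers: the shift along the tool's x, y, z in mm, then the turn about the tool's z in rad, then the finger opening in mm, from 0 to 85.4. In form: [[[dx, dy, dz], turn, jaw], ...]. A call has 1 to 20 rows; each row shifts and turns the commanded pose from where the row before left it, along the tool's axes as they then stand; what a row does not reach is not made up. A row lasts 1/8 s, in which the tool goes at most 62.5 mm and 10.7 degrees, less where a joint would pass 70% of its speed; a pose out of reach is approached as far as the arm can. A call with a gripper value outside its range is refused whole. The fingers move at their own pace and stop on an object; the grip force is fixed at half the most. Time passes only in rows, so rows that do not move let the fingers close. It gives the time, the measured TCP pose, the force, the opening and the grip force at its end, in the units of the state.
- ctrl.get_obs(): the state, without advancing time (a new reading comes with each control period).
- ctrl.camera(name): name is "scene" or "top" or "wrist"; returns a dict with "color" (480x640x3 uint8, red, green, blue), "z_map" (480x640 float32, m along the optical axis (not along the pixel's ray), 0 where there is no reading), "fx", "fy", "cx", "cy" (pixels), "R" (3x3) and "t" (3): a world point X has camera coordinates R X + t. Camera axes: x right, y down, z forward; pixel columns grow to the right and rows downward; lengths in m; the calibration is good to about 2 mm. A picture is of the moment at which its call begins.
- ctrl.hand_in(): hands the job in; it is judged then, once.
The state is a dict: "time_s": time; "q": joint angles; "dq": joint speeds; "joint_efforts": joint torques, N m; "eef_pos": TCP position; "eef_rot": TCP orientation; "wrist_force": force on the tool from outside, world axes, zero at the start; "torque": the same for the moment, N m; "opening": opening from 0.0 (shut) to 1.0 (fully open); "grasp_force": force on a finger pad.
Only numpy, scipy, OpenCV 4.12 (cv2) and the standard library are available. Lean on these libraries where they do the work, as an engineer would, in place of code of your own. Each camera call takes 0.05 s, during which the arm holds its last target. There are 200 camera calls.

### The job

Clear the pastry mat for the dough: first push the half-open drawer of the pine cabinet fully shut, because it juts out over the mat, then roll the rolling pin away from you, with your fingertips on top of its barrel, until it lies still along the white line at the far side of the mat, centred over the line. Nothing is to be gripped or lifted: touch the pin only on the top of its barrel, do not push it from low down, and do not let it knock the cabinet or drawer. Leave the other kitchen things where they stand.

Things in the scene. Friction and masses are not known exactly. Their poses are not given: they have to be found in the camera images.
- rolling_pin: Beech rolling pin, 0.4-0.75 kg, lying on the mat. Barrel 56 mm thick, 220 mm long, with slimmer 78 mm handles. Origin: barrel centre, on the axis, 31 mm above the counter (barrel top at 59 mm). y runs along the pin; x and z turn as it rolls (z up at first). Starts 100-135 mm short of the line, parallel to it within 0.03 rad; rolls with slight drag. A fingertip on its top goes twice as far as it.
- mat_line (a point): Centre of the white line (10 by 440 mm) printed near the far edge of the dark grey silicone pastry mat, on its top face, 3 mm above the counter. x points across the mat away from the robot (the way the pin must roll), y along the line, z up. The mat is fixed, 320 mm (x) by 460 mm (y), 3 mm thick; the line lies 45 mm inside its far edge. A thin white pie circle 220 mm across is printed mid-mat.
- cabinet: Small pine cabinet fixed on the counter beyond the mat: 180 mm deep (x), 240 mm wide (y), 115 mm high, top overhanging 8 mm. Origin at the centre of its underside, x pointing away from the robot; its front face lies at x = -90 mm, about 100 mm beyond the white line.
- drawer (a joint): How far the cabinet's one drawer is out, in m: 0 fully shut, 0.12 fully open; starts at 0.075 to 0.10, opens towards the robot, takes 1 to 3 N and stays where it is left. Its front panel is 212 mm wide, from 21 to 101 mm above the counter, flush with the cabinet's front when shut. Open, it juts out over the line where the pin has to lie.
- drawer_knob (a point): Middle of the front of the round pine knob (27 mm across, standing 23 mm out from the panel) in the middle of the drawer front, 61 mm above the counter; moves with the drawer. x points away from the robot, the way the drawer shuts.
- glass_reamer: Green glass reamer (juicing dish), 132 mm across and 54 mm high. Origin at the centre of its underside. To be left alone.
- pitcher: Empty clear glass pitcher, 120 mm across and 195 mm high, with a handle. Origin at the centre of its underside. To be left alone.
- jug: White ceramic jug, 116 mm across and 155 mm high, with a handle. Origin at the centre of its underside. To be left alone.
- strainer: Stainless steel strainer, a bowl 160 mm across and 62 mm high with a 125 mm handle. Origin at the centre of its underside. To be left alone.
- wooden_reamer: Wooden citrus reamer lying on its side, 145 mm long and 38 mm thick. Origin on the counter under its middle. To be left alone.
- lemon_half: Half a lemon, cut face down, 60 mm across and 44 mm high. Origin at the centre of its underside. To be left alone.

How it is judged:
On the way, in this order (a step that is already met when the one before it is completed fails the run):
1. the drawer is pushed fully shut while the pin still lies in front, well short of the line (value of joint drawer below 0.006 m and x of rolling_pin in the frame of mat_line below -0.08 m), for 0.1 s.
2. the pin rolls over: it has turned by more than a quarter turn on the way (angle between rolling_pin's own z axis and vertical above 1.6 rad), for 0.05 s.
At the end, for the whole second after the job is handed in: The drawer is shut (open by less than 6 mm) and the rolling pin lies at rest on the mat with the middle of its barrel within 12 mm of the white line, parallel to the line within 0.1 rad and within 70 mm of the line's middle lengthwise (value of joint drawer below 0.006 m and x of rolling_pin in the frame of mat_line between -0.012 and 0.012 m and y of rolling_pin in the frame of mat_line between -0.07 and 0.07 m and angle between the y axis of rolling_pin and the y axis of mat_line, either way round below 0.1 rad and height (world z) of rolling_pin between 0.026 and 0.036 m and linear speed of rolling_pin below 0.01 m/s); the robot touches nothing.
It fails at once if the rolling pin is lifted off the mat (height (world z) of rolling_pin above 0.043 m).
It fails at once if the pin is pushed from low down at its back, front or ends instead of on top (fingers against it with the TCP less than 55 mm above the counter) (contact force between the arm and rolling_pin above 1 N and height (world z) of the grasp point below 0.055 m).
It fails at once if the pin knocks against the cabinet or its drawer (contact force between rolling_pin and cabinet above 0.5 N).
It fails at once if another kitchen thing is moved by more than 20 mm (distance of any of glass_reamer, pitcher, jug, strainer, wooden_reamer, lemon_half from where it was at the start of the episode above 0.02 m).
It also fails if it takes over 61 s, if anything falls off the work surface, if the arm or the gripper's body presses on something with over 40 N, if the wrist force passes 120 N, or if a joint passes its speed limit or range.

## Working session

There is one attempt and no reset: what is moved stays moved. The work goes in short steps, Python scripts to look and compute and a tool call to move; the robot and the scene stay as the last step left them, time stands still between calls to the robot, and variables do not carry over. Pictures are saved under pics/ and viewed, at most 10 in all, crops included, and the job is handed in when it is done.

Besides the shell and the picture viewer there is one more tool, called after ">>>" as name(argument=value, ...) on one line, values as JSON. servo_tool: Moves the arm, as the interface text tells. Its arguments: {"type":"object","properties":{"commands":{"type":"array"}},"required":["commands"]}

```bash
mkdir -p pics
python3 - <<'E'
from bench import ctrl
import cv2,numpy as np
o=ctrl.get_obs();print(o['time_s'],o['eef_pos'],o['eef_rot'],o['opening'])
for n in("scene","top"):
    c=ctrl.camera(n);cv2.imwrite(f"pics/{n}0.png",c["color"][:,:,::-1]);np.savez(f"{n}0.npz",**c)
    print(n,-c["R"].T@c["t"],c["R"].round(2).tolist(),c["fx"])
E
```

```text
0.0 [0.13238507 0.55900431 0.24906257] [-3.08959084e-04  1.16145084e-01  9.93231853e-01 -8.42465081e-04] 1.002657946127163
scene [1.45278523 0.17536287 0.96066387] [[-0.2, 0.98, 0.01], [0.68, 0.14, -0.72], [-0.7, -0.14, -0.7]] 518.2702595471069
top [0.47789744 0.03174521 1.39472559] [[-0.02, -1.0, 0.02], [-1.0, 0.02, -0.06], [0.06, -0.02, -1.0]] 525.2375186074258
```

View pics/scene0.png

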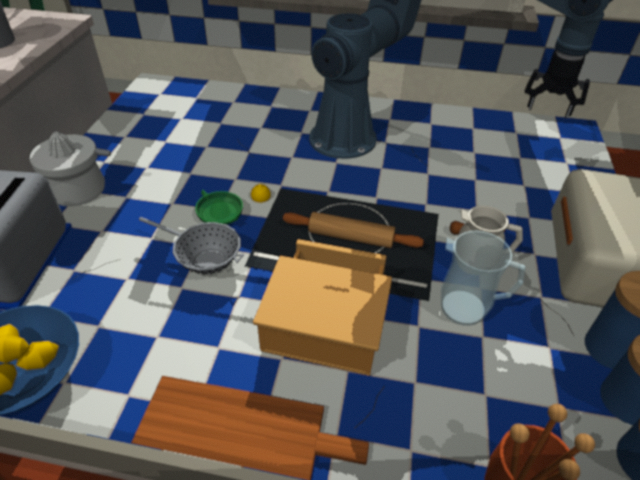

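View pics/top0.png

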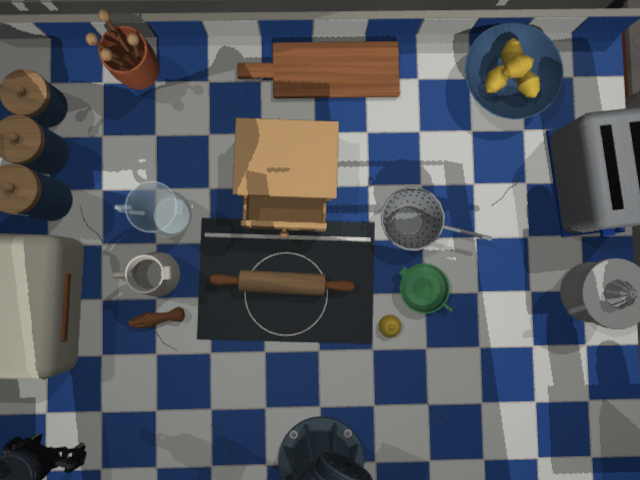

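The top view shows the line along row ~237 (cols 205–370), the pin barrel at (240–325, 283), the knob at (284,233), and the drawer front at row ~226. The jug and pitcher stand to the left of the mat, and the strainer, green reamer and lemon to the right.

```bash
cat > h.py <<'E'
import numpy as np,cv2
def ray(c,uv,z):
    uv=np.atleast_2d(uv).astype(float)
    d=np.c_[(uv[:,0]-c["cx"])/c["fx"],(uv[:,1]-c["cy"])/c["fy"],np.ones(len(uv))]@c["R"]
    o=-c["R"].T@c["t"]; return o+d*((z-o[2])/d[:,2])[:,None]
def cloud(c):
    v,u=np.mgrid[:480,:640];Z=c["z_map"]
    p=np.stack([(u-c["cx"])/c["fx"]*Z,(v-c["cy"])/c["fy"]*Z,Z],-1)
    return (p-c["t"])@c["R"]
def line(c,box=(200,228,376,248)):
    x0,y0,x1,y1=box;im=c["color"].astype(int)
    m=np.zeros((480,640),bool);m[y0:y1,x0:x1]=(im.min(2)>110)[y0:y1,x0:x1]
    n,l,s,_=cv2.connectedComponentsWithStats(m.astype(np.uint8))
    v,u=np.nonzero(m);P=ray(c,np.c_[u,v],.003)
    return P,s[1:]
def pin(c,lo=.035,hi=.07,xr=(.3,.72)):
    im=cv2.cvtColor(c["color"],cv2.COLOR_RGB2HSV)
    return cloud(c),im
E
python3 - <<'E'
from h import *
c=dict(np.load("top0.npz"))
P,s=line(c);print(s.tolist())
f=np.polyfit(P[:,1],P[:,0],1);print("line",f,P[:,1].min(),P[:,1].max(),np.polyval(f,(P[:,1].min()+P[:,1].max())/2))
# mat corners
im=c["color"].astype(int)
mm=((im.max(2)<60)).astype(np.uint8);mm[:200]=0;mm[360:]=0;mm[:,:190]=0;mm[:,385:]=0
k,_=cv2.findContours(cv2.morphologyEx(mm,cv2.MORPH_OPEN,np.ones((3,3))),0,2);k=max(k,key=cv2.contourArea)
r=cv2.minAreaRect(k);print("mat",ray(c,cv2.boxPoints(r),.003).round(4).tolist())
W=cloud(c)
hsv=cv2.cvtColor(c["color"],cv2.COLOR_RGB2HSV)
m=(hsv[...,0]<25)&(hsv[...,1]>70)&(hsv[...,2]>50);m[:262]=0;m[305:]=0;m[:,:200]=0;m[:,365:]=0
v,u=np.nonzero(m);print(u.min(),u.max(),v.min(),v.max())
Q=ray(c,np.c_[u,v],.031)
print("heights",np.percentile(W[m][:,2],[5,50,95]))
r=cv2.minAreaRect(Q[:,:2].astype(np.float32));print("pin",r)
h=[ (cc,np.nonzero(m[:,cc])[0].min(),np.nonzero(m[:,cc])[0].max()) for cc in range(u.min(),u.max()+1,6)];print(h)
b=(u>245)&(u<320);f=np.polyfit(Q[b][:,1],Q[b][:,0],1);print("barrel fit",f,Q[b].mean(0))
# drawer front from depth
for cc in (255,270,284,300,318):
    print(cc,[(vv,W[vv,cc].round(3).tolist()) for vv in range(190,240,4)])
E
```

```text
[[375, 228, 1, 12, 12], [205, 234, 26, 3, 60], [243, 235, 19, 2, 36], [263, 237, 2, 1, 2], [319, 236, 52, 6, 196]]
line [0.04117671 0.57671423] -0.15763978824945937 0.293892040930205 0.5795194359448067
mat [[0.3161, 0.3173, 0.003], [0.6373, 0.3044, 0.003], [0.6138, -0.1582, 0.003], [0.2914, -0.1392, 0.003]]
210 354 270 294
heights [0.03779791 0.05305789 0.06183792]
pin ((0.45946359634399414, 0.09064534306526184), (0.37317079305648804, 0.054946672171354294), 86.07649230957031)
[(210, np.int64(277), np.int64(281)), (216, np.int64(274), np.int64(284)), (222, np.int64(274), np.int64(284)), (228, np.int64(275), np.int64(283)), (234, np.int64(276), np.int64(283)), (240, np.int64(271), np.int64(290)), (246, np.int64(270), np.int64(290)), (252, np.int64(271), np.int64(291)), (258, np.int64(271), np.int64(291)), (264, np.int64(271), np.int64(291)), (270, np.int64(271), np.int64(292)), (276, np.int64(272), np.int64(292)), (282, np.int64(272), np.int64(292)), (288, np.int64(272), np.int64(293)), (294, np.int64(273), np.int64(293)), (300, np.int64(273), np.int64(293)), (306, np.int64(273), np.in
[... 1644 characters left out ...]
, [0.668, 0.041, 0.03]), (206, [0.657, 0.041, 0.032]), (210, [0.646, 0.041, 0.032]), (214, [0.637, 0.041, 0.027]), (218, [0.626, 0.041, 0.028]), (222, [0.608, 0.041, 0.105]), (226, [0.598, 0.041, 0.106]), (230, [0.596, 0.042, 0.005]), (234, [0.586, 0.042, 0.004]), (238, [0.575, 0.043, 0.006])]
318 [(190, [0.685, -0.005, 0.115]), (194, [0.675, -0.004, 0.112]), (198, [0.677, -0.007, 0.031]), (202, [0.667, -0.006, 0.029]), (206, [0.657, -0.006, 0.028]), (210, [0.646, -0.006, 0.031]), (214, [0.635, -0.006, 0.032]), (218, [0.625, -0.006, 0.027]), (222, [0.607, -0.003, 0.1]), (226, [0.598, -0.003, 0.098]), (230, [0.596, -0.006, 0.004]), (234, [0.585, -0.005, 0.005]), (238, [0.574, -0.005, 0.003])]
```

Run:
```python
import cv2
a=cv2.imread("pics/top0.png")[195:350,190:390];cv2.imwrite("pics/crop0.png",cv2.resize(a,None,fx=4,fy=3.8,interpolation=2)[:600,:800])
```

```text
(no output)
```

View pics/crop0.png

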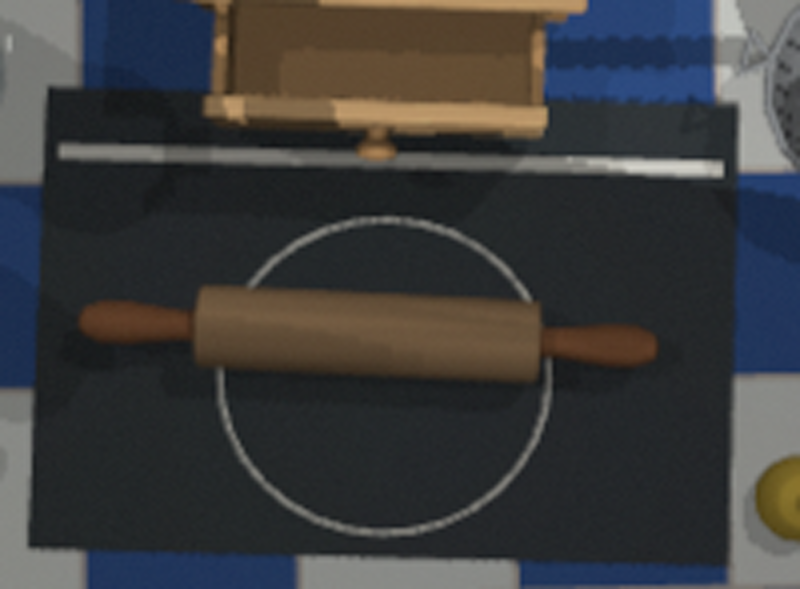

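The crop shows the line running from (58,151) to (724,169), tilted the same way as the mat. The knob tip is at (376,150) and the barrel at x 195–540. Next I'll refine the line fit.

```bash
cat >> h.py <<'E'
def linefit(c,cols,rows=(229,245)):
    g=c["color"].astype(float).mean(2);uv=[]
    for u in cols:
        s=g[rows[0]:rows[1],u]; s=s-np.median(s)
        w=np.clip(s-.35*s.max(),0,None); k=np.argmax(s); w[np.abs(np.arange(len(w))-k)>3]=0
        if s.max()>40: uv.append((u,rows[0]+(w*np.arange(len(w))).sum()/w.sum()))
    P=ray(c,np.array(uv),.003); f=np.polyfit(P[:,1],P[:,0],1); r=P[:,0]-np.polyval(f,P[:,1])
    k=abs(r)<.004; return np.polyfit(P[k,1],P[k,0],1),r[k].std(),k.sum()
def inline(p,f,ym=.074):
    a=-np.arctan(f[0]); o=np.array([np.polyval(f,ym),ym]); d=np.asarray(p)[:2]-o
    return np.array([d@[np.cos(a),np.sin(a)],d@[-np.sin(a),np.cos(a)]])
E
python3 - <<'E'
from h import *
c=dict(np.load("top0.npz"))
f,s,n=linefit(c,list(range(207,236))+list(range(330,369)));print(f,s,n)
E1=ray(c,[[204.5,234.7],[371,239.5]],.003);print(E1)
ym=E1[:,1].mean()
print("ym",ym,"pin",inline((.4594,.0894),f,ym),"knob",inline(ray(c,[[284,237.5]],.061)[0],f,ym), ray(c,[[284,237.5]],.061))
# move to line coords (-.06, knob y) from TCP
a=-np.arctan(f[0]);print("a",a)
ex=np.array([np.cos(a),np.sin(a)]);ey=np.array([-ex[1],ex[0]])
k=inline((.575,.082),f,ym);o=np.array([np.polyval(f,ym),ym])
t=o+ex*-.055+ey*k[1];d=t-np.array([.1324,.559]);print("target",t,"tool x",-d@ex,"tool y",d@ey)
E
```

```text
[0.04489986 0.57633554] 0.0004742701689090481 68
[[ 0.58843509  0.29520615  0.003     ]
 [ 0.56794087 -0.14620061  0.003     ]]
ym 0.07450277146115764 pin [-0.12082785  0.00948708] knob [-0.00686633  0.00795305] [[0.57317802 0.08275581 0.061     ]]
a -0.044869722389063144
target [0.52506259 0.08424218] tool x -0.41356248729991574 tool y -0.45666723439040424
```

>>> servo_tool(commands=[[[0,0,0],-0.094,0],[[0,0,0],-0.094,0],[[-29,-32,0],0,0],[[-29,-32,0],0,0],[[-29,-32,0],0,0],[[-29,-32,0],0,0],[[-29,-32,0],0,0],[[-29,-32,0],0,0],[[-29,-32,0],0,0],[[-29,-32,0],0,0],[[-29,-32,0],0,0],[[-29,-32,0],0,0],[[-29,-32,0],0,0],[[-29,-32,0],0,0],[[-29,-32,0],0,0],[[-29,-32,0],0,0],[[-7,-9,0],0,0],[[0,0,0],0,0]])

```text
time_s: 2.35
eef_pos: [0.5245, 0.0842, 0.2494]
eef_rot: [-0.001, 0.023, 1.0, 0.0]
wrist_force: [-0.6, -0.1, -0.6]
opening: 0.003
grasp_force: 0.0
```

>>> servo_tool(commands=[[[0,0,30],0,0],[[0,0,35],0,0],[[0,0,35],0,0],[[0,0,35],0,0],[[0,0,25],0,0],[[0,0,18],0,0],[[-8,0,0],0,0],[[-8,0,0],0,0],[[-8,0,0],0,0],[[-8,0,0],0,0],[[-8,0,0],0,0],[[-8,0,0],0,0],[[-8,0,0],0,0],[[-8,0,0],0,0],[[-8,0,0],0,0],[[-8,0,0],0,0],[[-8,0,0],0,0]])

```text
time_s: 4.47
eef_pos: [0.6131, 0.0804, 0.0719]
eef_rot: [-0.0, 0.022, 1.0, -0.0]
wrist_force: [-2.6, -0.8, 0.9]
opening: -0.001
grasp_force: 0.8
```

>>> servo_tool(commands=[[[-6,0,0],0,0],[[-5,0,0],0,0],[[-4,0,0],0,0],[[-3,0,0],0,0]])

```text
time_s: 4.97
eef_pos: [0.6308, 0.0797, 0.0719]
eef_rot: [-0.0, 0.022, 1.0, -0.0]
wrist_force: [-1.8, -1.2, 0.1]
opening: -0.001
grasp_force: 0.7
```

Still drawer friction only; continue gently until the force rises.

>>> servo_tool(commands=[[[-3,0,0],0,0],[[-3,0,0],0,0],[[-3,0,0],0,0]])

```text
time_s: 5.35
eef_pos: [0.6398, 0.0793, 0.072]
eef_rot: [-0.0, 0.022, 1.0, 0.0]
wrist_force: [-2.0, -1.3, 0.3]
opening: -0.001
grasp_force: 0.7
```

>>> servo_tool(commands=[[[-2,0,0],0,0],[[-2,0,0],0,0]])

```text
time_s: 5.6
eef_pos: [0.6437, 0.0792, 0.072]
eef_rot: [-0.0, 0.022, 1.0, 0.0]
wrist_force: [-1.2, -1.2, -1.0]
opening: 0.002
grasp_force: 0.6
```

>>> servo_tool(commands=[[[-2,0,0],0,0],[[-1,0,0],0,0]])

```text
time_s: 5.85
eef_pos: [0.6468, 0.079, 0.072]
eef_rot: [0.0, 0.022, 1.0, 0.0]
wrist_force: [-2.1, 0.3, -1.2]
opening: 0.001
grasp_force: 0.6
```

>>> servo_tool(commands=[[[-2,0,0],0,0],[[-1,0,0],0,0]])

```text
time_s: 6.1
eef_pos: [0.6478, 0.079, 0.0718]
eef_rot: [-0.002, 0.022, 1.0, -0.0]
wrist_force: [-10.0, -0.7, 8.0]
opening: 0.001
grasp_force: 5.4
```

>>> servo_tool(commands=[[[-1,0,0],0,0],[[-1,0,0],0,0]])

```text
time_s: 6.35
eef_pos: [0.648, 0.079, 0.0716]
eef_rot: [-0.005, 0.022, 1.0, -0.0]
wrist_force: [-17.1, -1.8, 11.8]
opening: 0.003
grasp_force: 8.9
```

Run:
```python
from bench import ctrl
import cv2,numpy as np
c=ctrl.camera("scene");cv2.imwrite("pics/scene1.png",cv2.resize(c["color"][150:390,220:460,::-1],(600,600),interpolation=2))
from h import *
c=ctrl.camera("top");W=cloud(c)
for cc in (258,305):print([(v,W[v,cc].round(3).tolist()) for v in range(188,206,2)])
```

```text
[(188, [0.642, 0.117, 0.414]), (190, [0.639, 0.117, 0.411]), (192, [0.635, 0.117, 0.413]), (194, [0.631, 0.117, 0.409]), (196, [0.628, 0.117, 0.408]), (198, [0.624, 0.118, 0.405]), (200, [0.621, 0.118, 0.4]), (202, [0.618, 0.118, 0.396]), (204, [0.615, 0.119, 0.388])]
[(188, [0.638, 0.028, 0.429]), (190, [0.634, 0.028, 0.43]), (192, [0.63, 0.029, 0.43]), (194, [0.626, 0.029, 0.436]), (196, [0.622, 0.029, 0.435]), (198, [0.619, 0.029, 0.434]), (200, [0.614, 0.029, 0.441]), (202, [0.61, 0.029, 0.441]), (204, [0.606, 0.029, 0.444])]
```

View pics/scene1.png

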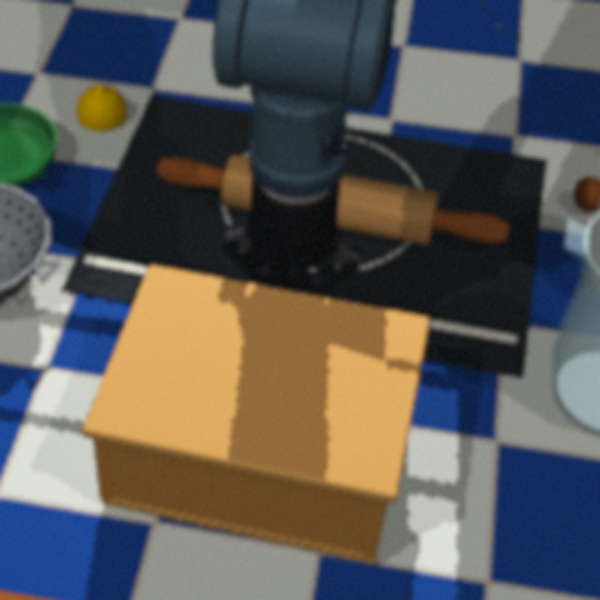

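The drawer looks shut: its front is out of view behind the cabinet top and the force has risen. I'll back off and check with the wrist camera.

>>> servo_tool(commands=[[[8,0,0],0,0],[[12,0,0],0,0],[[10,0,-15],0,0],[[10,0,-30],0,0],[[15,0,-35],0,0],[[25,0,-35],0,60],[[30,0,-35],0,60],[[30,0,-20],0,60],[[25,0,0],0,60],[[0,0,0],0,60]])

```text
time_s: 7.7
eef_pos: [0.4858, 0.0865, 0.2425]
eef_rot: [0.001, 0.022, 1.0, 0.0]
wrist_force: [0.4, 0.2, 0.2]
opening: 0.705
grasp_force: 0.0
```

Run:
```python
from bench import ctrl
import cv2
from h import *
for n in("wrist","top","scene"):
    c=ctrl.camera(n);np.savez(n+"2.npz",**c)
    if n=="wrist":w=c
    if n=="top":t=c
cv2.imwrite("pics/w2.png",np.hstack([cv2.resize(w["color"],(400,300)),cv2.resize(t["color"][130:310,190:390],(333,300))])[:,:,::-1])
print(w["R"].round(2).tolist(),-w["R"].T@w["t"])
```

```text
[[0.04, 1.0, 0.0], [0.96, -0.04, 0.28], [0.28, -0.01, -0.96]] [0.4141127  0.08929869 0.36751778]
```

View pics/w2.png

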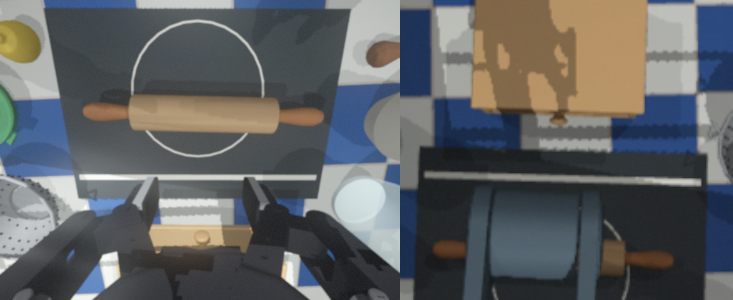

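The wrist view (left half) shows the drawer flush and shut with the knob at (202,237). The pin is untouched at row ~113 and the full line at row ~177. Next I'll measure the pin against the line in this view.

```bash
cat >> h.py <<'E'
def pinfit(c,xr=(.38,.66),ya=(-.10,.28)):
    hsv=cv2.cvtColor(c["color"],cv2.COLOR_RGB2HSV)
    m=((hsv[...,0]<24)&(hsv[...,1]>70)&(hsv[...,2]>60))
    v,u=np.mgrid[:480,:640];Q=ray(c,np.c_[u.ravel(),v.ravel()],.031).reshape(480,640,3)
    m&=(Q[...,0]>xr[0])&(Q[...,0]<xr[1])&(Q[...,1]>ya[0])&(Q[...,1]<ya[1])
    n,l,s,_=cv2.connectedComponentsWithStats(m.astype(np.uint8));k=1+np.argmax(s[1:,4]);m=l==k
    pts=[]
    for cc in range(s[k,0],s[k,0]+s[k,2]):
        r=np.nonzero(m[:,cc])[0]
        if len(r):
            a,b=ray(c,[[cc,r.min()-.5],[cc,r.max()+.5]],.031); pts.append(((a[0]+b[0])/2,(a[1]+b[1])/2,abs(a[0]-b[0])))
    p=np.array(pts);b=p[p[:,2]>.042];f=np.polyfit(b[:,1],b[:,0],1)
    ym=(b[:,1].min()+b[:,1].max())/2
    return np.array([np.polyval(f,ym),ym]),f[0],(b[:,1].min(),b[:,1].max(),p[:,1].min(),p[:,1].max()),b[:,2].mean()
E
python3 - <<'E'
from h import *
t=dict(np.load("top2.npz"));w=dict(np.load("wrist2.npz"))
ft=linefit(t,range(210,366));fw=linefit(w,list(range(140,205))+list(range(260,380))+list(range(440,495)),(270,296))
print(ft,fw,[np.polyval(f[0],.0745) for f in(ft,fw)])
p=pinfit(w);print(p,inline(p[0],fw[0],.0745)); t0=dict(np.load("top0.npz"));p=pinfit(t0,(.38,.52));print(p,inline(p[0],ft[0],.0745))
e=np.load("scene2.npz")
E
```

```text
(array([0.04489214, 0.57617743]), np.float64(0.0003547096390936512), np.int64(156)) (array([0.04486423, 0.5785567 ]), np.float64(0.0007882354910823364), np.int64(240)) [np.float64(0.5795218976100002), np.float64(0.5818990862807076)]
(array([0.46114507, 0.09221098]), np.float64(0.07009814365955234), (np.float64(-0.02244947642490601), np.float64(0.20687144521582262), np.float64(-0.09687124977226746), np.float64(0.2797921461674262)), np.float64(0.055593250800429865)) [-0.12142646  0.01228109]
(array([0.46050428, 0.09201829]), np.float64(0.07321639329739515), (np.float64(-0.017814483307331038), np.float64(0.2018510711046454), np.float64(-0.09289688011346592), np.float64(0.27654836600433125)), np.float64(0.052894684599522575)) [-0.11968352  0.01216309]
```

>>> servo_tool(commands=[[[17,2,20],0.026,60],[[17,2,35],0,60],[[0,0,40],0,60],[[0,0,35],0,60],[[0,0,25],0,60],[[0,0,4],0,60],[[0,0,3],0,60],[[0,0,0],0,60]])

```text
time_s: 8.85
eef_pos: [0.454, 0.0921, 0.0808]
eef_rot: [0.001, 0.035, 0.999, -0.0]
wrist_force: [0.5, -0.3, 0.9]
opening: 0.703
grasp_force: 0.0
```

>>> servo_tool(commands=[[[0,0,2],0,60],[[0,0,2],0,60]])

```text
time_s: 9.1
eef_pos: [0.4535, 0.0921, 0.0765]
eef_rot: [0.001, 0.035, 0.999, -0.0]
wrist_force: [0.4, -0.4, 0.5]
opening: 0.703
grasp_force: 0.0
```

>>> servo_tool(commands=[[[0,0,2],0,60],[[0,0,1],0,60]])

```text
time_s: 9.35
eef_pos: [0.453, 0.0921, 0.0729]
eef_rot: [-0.0, 0.035, 0.999, -0.0]
wrist_force: [-0.4, 0.2, -0.2]
opening: 0.702
grasp_force: 0.0
```

>>> servo_tool(commands=[[[0,0,1],0,60],[[0,0,1],0,60]])

```text
time_s: 9.6
eef_pos: [0.4549, 0.092, 0.0724]
eef_rot: [0.002, 0.035, 0.999, -0.0]
wrist_force: [-0.5, -0.3, 14.1]
opening: 0.703
grasp_force: 6.8
```

>>> servo_tool(commands=[[[0,0,1],0,60]])

```text
time_s: 9.72
eef_pos: [0.456, 0.0919, 0.0723]
eef_rot: [0.003, 0.035, 0.999, -0.0]
wrist_force: [-0.8, -0.6, 19.4]
opening: 0.699
grasp_force: 9.6
```

>>> servo_tool(commands=[[[0,0,-1],0,60],[[-4,0,0],0,60],[[-6,0,0],0,60],[[-6,0,0],0,60],[[-6,0,0],0,60],[[-6,0,0],0,60],[[-4,0,0],0,60],[[0,0,0],0,60]])

```text
time_s: 10.72
eef_pos: [0.4869, 0.0898, 0.0723]
eef_rot: [0.002, 0.035, 0.999, 0.0]
wrist_force: [0.3, -0.7, 8.0]
opening: 0.7
grasp_force: 4.0
```

Run:
```python
from bench import ctrl
import cv2
from h import *
c=ctrl.camera("wrist");np.savez("w3.npz",**c);cv2.imwrite("pics/w3.png",c["color"][:,:,::-1]);print(pinfit(c))
```

```text
(array([0.47793272, 0.09139879]), np.float64(0.07103755879085237), (np.float64(-0.03246118235243138), np.float64(0.21525876659058613), np.float64(-0.07695549790549198), np.float64(0.2556421590544009)), np.float64(0.05516271703784618))
```

View pics/w3.png

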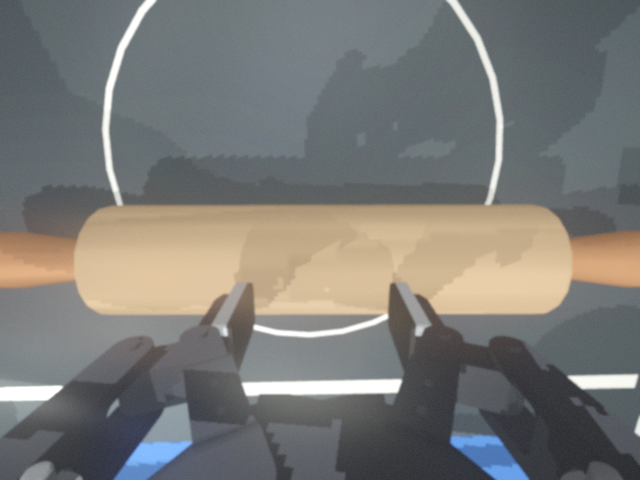

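The pin followed: its barrel is at rows 205–313 with the fingertips on top, and the line is at row ~388. Two more strokes.

>>> servo_tool(commands=[[[0,0,-8],0,60],[[0,0,-2],0,60],[[18,0,0],0,60],[[0,0,8],0,60],[[0,0,2],0,60],[[-6,0,0],0,60],[[-8,0,0],0,60],[[-8,0,0],0,60],[[-8,0,0],0,60],[[-6,0,0],0,60],[[0,0,0],0,60]])

```text
time_s: 12.15
eef_pos: [0.5059, 0.0885, 0.0722]
eef_rot: [0.002, 0.036, 0.999, 0.0]
wrist_force: [-0.2, 1.4, 9.8]
opening: 0.703
grasp_force: 5.0
```

```bash
cat > m.py <<'E'
from bench import ctrl
from h import *
c=ctrl.camera("wrist");np.savez("wl.npz",**c)
o=ctrl.get_obs();e=o["eef_pos"]
P,sl,ext,wd=pinfit(c);ff=(.0449,.5775)
n=np.array([.9975,-.071])
print("t",round(o["time_s"],2),"pin",P.round(4),"slope",sl.round(3),"w",wd.round(4),"inline",inline(P,ff,.0745).round(4),"tool ahead of pin",((e[:2]-P)@n).round(4),"z",e[2].round(4))
E
python3 m.py
```

```text
t 12.2 pin [0.4955 0.091 ] slope 0.081 w 0.0537 inline [-0.086   0.0127] tool ahead of pin 0.0104 z 0.0722
```

>>> servo_tool(commands=[[[0,0,-9],0,60],[[19,0,-1],0,60],[[0,0,8],0,60],[[0,0,2],0,60],[[-6,0,0],0,60],[[-8,0,0],0,60],[[-8,0,0],0,60],[[-8,0,0],0,60],[[-6,0,0],0,60],[[0,0,0],0,60],[[0,0,-9],0,60],[[18,0,-1],0,60],[[0,0,8],0,60],[[0,0,2],0,60],[[-6,0,0],0,60],[[-8,0,0],0,60],[[-8,0,0],0,60],[[-8,0,0],0,60],[[-6,0,0],0,60],[[0,0,0],0,60]])

```text
time_s: 14.7
eef_pos: [0.5409, 0.086, 0.0722]
eef_rot: [0.002, 0.036, 0.999, 0.0]
wrist_force: [0.3, 0.3, 11.0]
opening: 0.699
grasp_force: 5.3
```

```bash
python3 m.py
```

```text
t 14.75 pin [0.5329 0.0877] slope 0.069 w 0.0577 inline [-0.0485  0.011 ] tool ahead of pin 0.008 z 0.0723
```

Remaining 48 mm: two more full strokes, then a trimming one.

>>> servo_tool(commands=[[[0,0,-9],0,60],[[17,0,-1],0,60],[[0,0,8],0,60],[[0,0,2],0,60],[[-6,0,0],0,60],[[-8,0,0],0,60],[[-8,0,0],0,60],[[-8,0,0],0,60],[[-6,0,0],0,60],[[0,0,0],0,60],[[0,0,-9],0,60],[[18,0,-1],0,60],[[0,0,8],0,60],[[0,0,2],0,60],[[-6,0,0],0,60],[[-8,0,0],0,60],[[-8,0,0],0,60],[[-8,0,0],0,60],[[-6,0,0],0,60],[[0,0,0],0,60]])

```text
time_s: 17.25
eef_pos: [0.5776, 0.0834, 0.0721]
eef_rot: [0.002, 0.036, 0.999, 0.0]
wrist_force: [1.0, 0.2, 9.5]
opening: 0.704
grasp_force: 4.7
```

```bash
python3 m.py
```

```text
t 17.3 pin [0.5683 0.0848] slope 0.072 w 0.0583 inline [-0.013   0.0097] tool ahead of pin 0.0092 z 0.0721
```

>>> servo_tool(commands=[[[0,0,-9],0,60],[[17,0,-1],0,60],[[0,0,8],0,60],[[0,0,2],0,60],[[-5,0,0],0,60],[[-6,0,0],0,60],[[-6,0,0],0,60],[[-5,0,0],0,60],[[-4,0,0],0,60],[[0,0,0],0,60],[[0,0,0],0,60],[[0,0,-4],0,60],[[0,0,-20],0,60],[[0,0,-40],0,60],[[10,0,-40],0,60],[[30,0,-40],0,60],[[50,0,-20],0,60],[[50,0,0],0,60],[[40,0,0],0,60],[[0,0,0],0,60]])

```text
time_s: 19.8
eef_pos: [0.4023, 0.096, 0.2356]
eef_rot: [0.0, 0.035, 0.999, -0.0]
wrist_force: [0.5, -0.2, 0.6]
opening: 0.704
grasp_force: 0.0
```

```bash
python3 m.py
python3 - <<'E'
from bench import ctrl
from h import *
t=ctrl.camera("top");w=dict(np.load("wl.npz"))
cv2.imwrite("pics/f.png",np.hstack([cv2.resize(w["color"],(400,300)),cv2.resize(t["color"][130:310,190:390],(333,300))])[:,:,::-1])
P=pinfit(t,(.53,.625));print("top",P,inline(P[0],(.0449,.5762),.0745))
E
```

```text
t 19.85 pin [0.5809 0.0819] slope 0.084 w 0.0679 inline [-0.0003  0.0073] tool ahead of pin -0.1774 z 0.236
top (array([0.57785927, 0.08376473]), np.float64(0.07732220587802878), (np.float64(-0.025285980556796293), np.float64(0.19281543670324064), np.float64(-0.09818563899593574), np.float64(0.2678915768215794)), np.float64(0.05465768539817249)) [-0.00209965  0.00917979]
```

View pics/f.png

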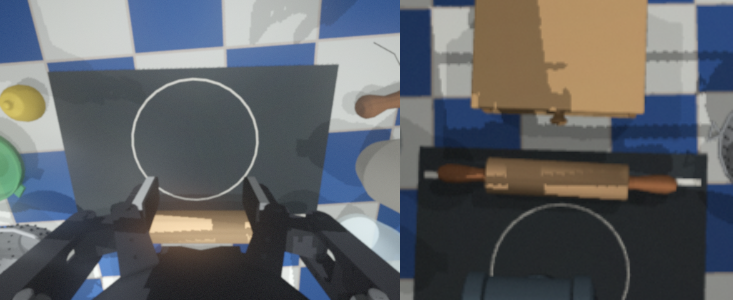

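The pin lies over the line, with line ends showing past both handles at about (430,175) and (688,182), and the drawer is shut. I'll wait briefly, confirm it is at rest, and hand in.

>>> servo_tool(commands=[[[0,0,0],0,60],[[0,0,0],0,60],[[0,0,0],0,60],[[0,0,0],0,60],[[0,0,0],0,60],[[0,0,0],0,60],[[0,0,0],0,60],[[0,0,0],0,60]])

```text
time_s: 20.9
eef_pos: [0.4042, 0.0956, 0.235]
eef_rot: [0.0, 0.035, 0.999, 0.0]
wrist_force: [-0.8, -0.1, -0.6]
opening: 0.7
grasp_force: 0.0
```

Run:
```python
from bench import ctrl
from h import *
P=pinfit(ctrl.camera("top"),(.53,.625));d=inline(P[0],(.0449,.5762),.0745);print(d)
if abs(d[0]+.0021)<.002: print(ctrl.hand_in())
```

```text
[-0.00214554  0.00917773]
the job is handed in; nothing more can be done
None
```

I handed the job in at about 21 s: the drawer is pushed shut and the pin lies still over the white line, about 2 mm short of its centre, 9 mm along it and 0.03 rad off parallel; no verdict was returned.

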